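Pull the lint screen and hold it slanted over the bin

TASK

Lift the loose cover plate off the pins of the dryer's lint trap and lay it flat on the middle of the black rubber mat without dropping it, leaving the tape roll, measuring cup, screwdriver and brush alone. Then draw the lint screen right out of its slot and hold it centred over the green bin, a hand's breadth above the rim, slanting at about 45 degrees with its blue face upward, its orange grip tab at the upper end and its width level, ready to be brushed off. Finish while still holding it there, in the gripper alone.

Things in the scene. Friction and masses are not known exactly. Their poses are not given: they have to be found in the camera images.
- housing: Cream lint trap housing, fixed. Origin: centre of its underside, z up. Block 110 (x) by 190 (y) mm, deck 92 mm high. At each y end a wall, 24 mm thick, 70 mm long in x, rises to 128 mm and carries an upright pin, 8 mm thick, 10 mm high, at y = +/-83 mm; between the walls the deck is open to +x and -x. Below the deck a duct stub, 76 mm across, sticks 40 mm out of the +x and -x faces.
- housing_slot (a point): Centre of the mouth of the screen's slot, in the deck, 92 mm above the counter. The slot, 14 (x) by 114 (y) mm, runs straight down through the housing.
- cover: Loose aluminium plate, 70 (x) by 190 (y) by 4 mm, about 0.2 kg. Origin: centre of its underside, z up. It starts level on the housing's end walls (underside 128 mm above the counter), square with the housing, the pins loosely in its two 12 mm holes at y = +/-83 mm. Black grip rib on top: 14 (x) by 70 (y) mm, 4 to 30 mm above the underside.
- screen: Lint screen, about 0.12 kg. Origin: centre of its foot (lower edge); z runs up to the grip tab, y along the width, x out of the blue face (the other is grey). Frame with mesh 10 (x) by 110 (y) mm, z = 0 to 85; collar 26 by 124 mm, z = 85 to 90. It starts upright in the slot, foot 7 mm above the counter, axes parallel to the housing's (blue face to its +x); 2 mm play; lifts freely.
- screen_mid (a point): The middle of the screen's mesh: on its z axis 42.5 mm above the foot.
- screen_tab (a point): The middle of the screen's orange grip tab, on its z axis 104 mm above the foot. The tab is 12 (x) by 44 (y) mm, from 90 to 118 mm above the foot, and rises from the collar.
- mat: Black rubber mat lying on the counter, fixed, 150 (x) by 220 (y) by 5 mm. Origin: centre of its underside. It and the bin may stand on either side.
- bin: Green open-topped bin, fixed, 180 by 180 mm, 70 mm high, walls 5 mm. Origin: centre of its underside.
- tape: Bystander: roll of aluminium tape lying flat, 90 mm across, 40 mm high. Origin: centre of its underside.
- scoop: Bystander: white measuring cup, 60 mm across the rim, 60 mm high. Origin: centre of its underside.
- driver: Bystander: screwdriver lying on the counter beyond the housing, about 0.2 m long along its own x, handle towards -x, under 40 mm high. Origin: under its middle.
- brush: Bystander: brush lying on the counter beyond the housing, about 0.2 m long along its own x, handle towards -x, under 40 mm high. Origin: under its middle.
Things that resemble listed ones, but are neither listed nor needed, are in the scene too. Leave any purple or turquoise look-alike of the cover alone.

How it is judged (in metres and radians):
On the way, in this order (a step that is already met when the one before it is completed fails the run):
1. the cover lies flat and released on the middle of the mat, the screen still in its slot (horizontal distance between cover and mat below 0.045 m and height (world z) of cover below 0.012 m and angle between cover's own z axis and vertical below 0.08 rad and linear speed of cover below 0.03 m/s and contact force between the fingers and cover below 0.1 N and z of screen in the frame of housing below 0.03 m), for 0.2 s.
2. the screen is drawn right out of the slot, its foot above the deck, in the gripper (z of screen in the frame of housing above 0.095 m and contact force between the fingers and screen above 1 N), for 0.1 s.
At the end, for the whole second after the job is handed in: Screen held still by the gripper alone: blue normal up, 30-60 deg from vertical; width level within 15 deg; tab end up; foot 100 mm or more above the counter; mesh middle within 60 mm of the bin's centre (horizontal). Cover flat, released, within 45 mm of the mat's centre (horizontal distance between cover and mat below 0.045 m and height (world z) of cover below 0.012 m and angle between cover's own z axis and vertical below 0.08 rad and linear speed of each of cover, screen below 0.03 m/s and contact force between each of the fingers, screen and cover below 0.1 N and angle between screen's own x axis and vertical between 0.524 and 1.047 rad and angle between screen's own y axis and vertical between 1.31 and 1.83 rad and angle between screen's own z axis and vertical below 1.1 rad and horizontal distance between screen_mid and bin below 0.06 m and height (world z) of screen above 0.1 m and contact force between the fingers and screen above 1 N and contact force between screen and housing below 0.1 N and contact force between screen and bin below 0.1 N and contact force between screen and mat below 0.1 N); the arm keeps its last pose, push and grip.
It fails at once if a bystander is shoved more than 30 mm (distance of any of tape, scoop, driver, brush from where it was at the start of the episode above 0.03 m).
It fails at once if a standing bystander is knocked over (tilted more than 0.4 rad) (angle between any of tape, scoop's own z axis and vertical above 0.4 rad).
It fails at once if the cover is dropped (it falls freely, out of the fingers, faster than 0.7 m/s) (linear speed of cover above 0.7 m/s and contact force between the fingers and cover below 0.1 N).
It fails at once if the screen is dropped (it falls freely, out of the fingers, faster than 0.7 m/s) (linear speed of screen above 0.7 m/s and contact force between the fingers and screen below 0.1 N).
It also fails if it takes over 58 s, if anything falls off the work surface, if the arm or the gripper's body presses on something with over 40 N, if the wrist force passes 120 N, or if a joint passes its speed limit or range.

ROBOT

A 6-joint arm with a two-finger parallel gripper is mounted at the origin on the work surface. World frame = base frame: x ahead of the robot, y to its left, z up, the work surface at z = 0. Lengths are in m, angles in degrees, forces in N, time in s.
With the tool pointing down it reaches from about 0.4 to 0.825 m from the base axis. Payload 7 kg.
Tool frame: the origin (TCP) lies midway between the tips of the shut fingers; the grasp point (between the pads) lies 19 mm behind it; z points along the fingers, y is the line along which they close (so a half turn about z gives the same grasp; the last joint's range is limited). The gripper opens to 88 mm and grips with 3 to 60 N. Pads are 19 mm wide; open, the fingers measure 130 mm over their backs; the gripper's body (78 mm by 193 mm) begins 47 mm behind the grasp point.
Start: joints at [-54.54, 20.546, 0.682, 0, -70.136, -16.507], TCP at [0.219, -0.638, 0.227] pointing down, gripper open.
Joint ranges: [-176.03, 176.03], [-82.01, 121.73], [-58.28, 71.71], [-173.87, 95.51], [-174.79, -0.11], [-173.66, 173.66]. Speed limits (degrees/s): [136.94, 136.94, 172.46, 180, 180, 180].

INTERFACE

Orientations are given as [roll, pitch, yaw] about the fixed x, y, z axes, in that order (R = Rz(yaw) Ry(pitch) Rx(roll)).
In Python, from plant import get_state, optics, order gives the robot as it stands. The module is installed in compiled form; this text tells all that it offers.
- The arm moves only by the tool send_rows, never from a script. Its argument "moves" is a list of rows, each an object with "slide": the shift along the tool's x, y, z as a fraction of full scale, a list of three; "turn": the turn about the tool's z as a fraction of full scale; "gripper": the opening, from 0 (shut) to 1 (fully open). A call has exactly 5 rows; each row is the pose to reach, as a shift and turn from the pose commanded when the call began, along the tool's axes at that moment; what a row does not reach only later rows make up. Full scale, the value 1, is 150 mm for a shift and 90 degrees for a turn. A row lasts 1/12 s, in which the tool goes at most 41.7 mm and 7.16 degrees, less where a joint would pass 70% of its speed; a pose out of reach is approached as far as the arm can. A call with a number of a shift or a turn outside -1 to 1 is refused whole. A call with a gripper value outside its range is refused whole. The fingers move at their own pace and stop on an object; "newtons" is the grip in N (left out, the last holds). Time passes only in rows, so rows that repeat a pose let the fingers close, or fill a call up. It gives the time, the measured TCP pose, the force, the opening and the grip force at its end, in the units of the state.
- get_state(): the state, without advancing time (a new reading comes with each control period).
- optics.capture(name): name is "scene" or "side" or "wrist"; returns a dict with "img" (480x640x3 uint8, red, green, blue), "intrinsics" (3x3 intrinsics, pixels), "dist" ([k1, k2, p1, p2, k3] as OpenCV has them; the pictures are not rectified), "origin" and "attitude" of the camera in the world. Camera axes: x right, y down, z forward; pixel columns grow to the right and rows downward; lengths in m; the calibration is good to about 2 mm. A picture is of the moment at which its call begins. There is no depth.
- order.close_job(): hands the job in; it is judged then, once.
Trained networks look in the newest picture that a camera, given by its name, has taken for a name from the list of things; names that differ only in an ending like _2 or _b are one class to them, and where a whole thing is asked for, a point or a joint stands for the part that bears it (a point fixed in the world has none). Each returns a list of dicts, best first, with "p" (0 to 1); they miss things now and then, are a little off and sometimes report something else, mostly with a low value. They report only what shows in the picture. A call takes as long as a camera call. They do not tell look-alikes from the thing itself.
- optics.look_for(camera, name): "location" ([x, y, z] in m, in world coordinates, good to about 4 mm: the middle of the surface that is visible of it).
The state is a dict: "time_s": time; "joints": joint angles; "qd": joint speeds; "joint_torque": joint torques, N m; "tcp_pos": TCP position; "eef_rot": TCP orientation; "contact_force": force on the tool from outside, world axes, zero at the start; "moment": the same for the moment, N m; "gripper_width": finger opening in m; "gripper_force": force on a finger pad.
Only numpy, scipy, OpenCV 4.12 (cv2) and the standard library are available. Lean on these libraries where they do the work, as an engineer would, in place of code of your own. Each camera call takes 0.05 s, during which the arm holds its last target. There are 200 camera calls.

## Working session

There is one attempt and no reset: what is moved stays moved. The work goes in short steps, Python scripts to look and compute and a tool call to move; the robot and the scene stay as the last step left them, time stands still between calls to the robot, and variables do not carry over. Pictures are saved under pics/ and viewed, at most 10 in all, crops included, and the job is handed in when it is done.

Besides the shell and the picture viewer there is one more tool, called after "Emit:" by a JSON object that holds its "method" and its "body", one argument or row to a line. send_rows: Moves the arm, as the interface text tells. Shift numbers are shares of 150 mm and turn numbers shares of 90 degrees, none past 1 either way. Its arguments: {"type":"object","properties":{"moves":{"type":"array"},"newtons":{"type":"number"}},"required":["moves"]}

```bash
mkdir -p pics; python3 - <<'E'
from plant import get_state, optics, order
import cv2,numpy as np
s=get_state(); print(s['time_s'],s['tcp_pos'],s['eef_rot'],s['gripper_width'])
for c in ['scene','side']:
    r=optics.capture(c); cv2.imwrite(f'pics/{c}0.png',r['img'][:,:,::-1])
    print(c,r['origin'],np.round(r['attitude'],3).tolist())
    for n in ['housing','cover','screen','mat','bin','tape','scoop','driver','brush','housing_slot','screen_tab']:
        print(n,[(np.round(d['location'],3).tolist(),round(d['p'],2)) for d in optics.look_for(c,n)][:4])
E
```

```text
0.0 [ 0.21905559 -0.63795888  0.22561623] [ 1.79906358e+02 -8.87313372e-03 -1.61053539e+02] 0.08781904235182808
scene [1.1671037  0.16319217 0.70793716] [-129.48, 0.152, 101.515]
housing [([0.6, 0.008, 0.078], 0.92)]
cover [([0.225, 0.298, 0.002], 0.97), ([0.196, -0.288, 0.002], 0.7), ([0.562, 0.0, 0.128], 0.63)]
screen [([0.561, 0.0, 0.096], 0.93)]
mat [([0.458, -0.312, 0.002], 0.98)]
bin [([0.465, 0.362, 0.024], 0.82)]
tape [([0.379, 0.134, 0.024], 0.76)]
scoop [([0.382, -0.149, 0.046], 0.93)]
driver [([0.717, -0.269, 0.022], 0.67)]
brush [([0.714, 0.239, 0.017], 0.72)]
housing_slot [([0.604, 0.008, 0.076], 0.97), ([0.712, 0.238, 0.015], 0.17)]
screen_tab []
side [0.17278569 0.52025333 0.79570496] [-139.844, 0.517, -151.828]
housing [([0.508, 0.042, 0.074], 0.89), ([0.546, 0.01, 0.134], 0.19)]
cover [([0.218, 0.284, 0.001], 0.95), ([0.243, -0.285, 0.004], 0.9), ([0.512, 0.035, 0.08], 0.73), ([0.546, 0.01, 0.132], 0.57)]
screen []
mat [([0.447, -0.31, 0.002], 0.61)]
bin [([0.48, 0.355, 0.007], 0.65)]
tape [([0.361, 0.142, 0.037], 0.77), ([0.446, -0.308, 0.0], 0.37)]
scoop [([0.364, -0.147, 0.039], 0.92)]
driver [([0.704, -0.263, 0.016], 0.72)]
brush [([0.699, 0.238, 0.017], 0.74)]
housing_slot [([0.509, 0.035, 0.081], 0.85)]
screen_tab [([0.705, -0.262, 0.016], 0.63), ([0.51, 0.036, 0.08], 0.18)]
```

View pics/scene0.png

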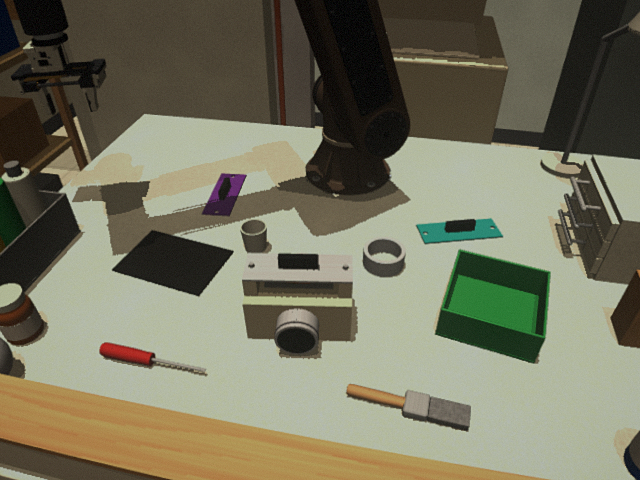

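View pics/side0.png

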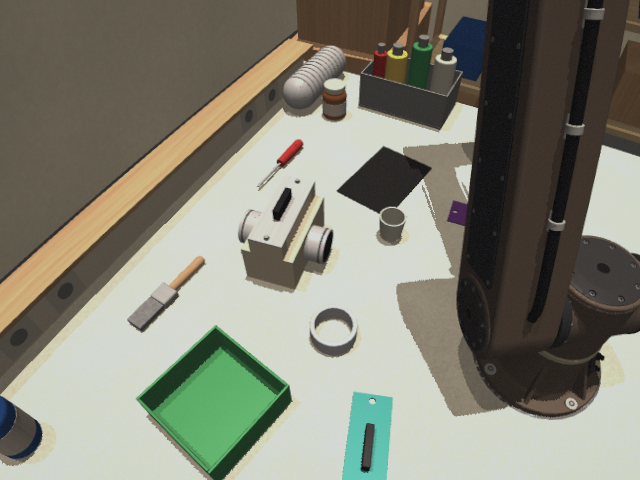

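Candidates for the cover: purple plate at (225,193) and turquoise plate at (460,228), both on the counter and both look-alikes. The bare aluminium plate at (298,267), on the housing with a black rib and two pins, is the one I want. I'll check it in a close crop of both views.

```bash
cat > h.py <<'E'
import cv2,numpy as np
from scipy.spatial.transform import Rotation as R
from plant import get_state, optics, order
def cap(c): return optics.capture(c)
def ray(r,px):
    K=np.array(r['intrinsics']);d=np.array(r['dist'])
    u=cv2.undistortPoints(np.array(px,float).reshape(-1,1,2),K,d).reshape(-1,2)
    A=R.from_euler('xyz',r['attitude'],degrees=True).as_matrix()
    return np.c_[u,np.ones(len(u))]@A.T
def onz(r,px,z):
    v=ray(r,px);o=np.array(r['origin']);z=np.broadcast_to(z,len(v))
    return o+v*((z-o[2])/v[:,2])[:,None]
def proj(r,P):
    A=R.from_euler('xyz',r['attitude'],degrees=True).as_matrix()
    rv=cv2.Rodrigues(A.T)[0];t=-A.T@np.array(r['origin'])
    return cv2.projectPoints(np.array(P,float),rv,t,np.array(r['intrinsics']),np.array(r['dist']))[0].reshape(-1,2)
E
python3 - <<'E'
from h import *
a=cap('scene');b=cap('side')
A=cv2.resize(a['img'][245:345,235:365],None,fx=4,fy=4,interpolation=cv2.INTER_CUBIC)[:, :520]
B=cv2.resize(b['img'][170:290,235:345],None,fx=4,fy=4,interpolation=cv2.INTER_CUBIC)
o=np.zeros((480,960,3),np.uint8);o[:400,:520]=A;o[:480,520:960]=B
o=o[:,:]; o=cv2.resize(o,(800,400)); cv2.imwrite('pics/c1.png',np.clip(o[:,:,::-1]*1.3,0,255))
for nm,r,z in (('scene',a,.0),('side',b,.0)):
    h=cv2.cvtColor(r['img'],cv2.COLOR_RGB2HSV)
    m=((h[...,0]>50)&(h[...,0]<75)&(h[...,1]>120)).astype(np.uint8)
    k=(h[...,2]<45).astype(np.uint8)
    if nm=='scene': k[:225]=0;k[300:]=0;k[:,:105]=0;k[:,238:]=0; m[:245]=0
    else: k[:145]=0;k[215:]=0;k[:,:335]=0;k[:,435:]=0;m[:320]=0;m[:,300:]=0
    for n,mm,zz in (('bin',m,.07),('mat',k,.005)):
        c=max(cv2.findContours(mm,0,2)[0],key=cv2.contourArea)
        q=cv2.approxPolyDP(cv2.convexHull(c),5,True).reshape(-1,2)
        print(nm,n,q.tolist(),np.round(onz(r,q,zz)[:,:2],3).tolist())
    np.save(nm+'.npy',r,allow_pickle=True)
E
```

```text
scene bin [[459, 250], [549, 272], [544, 338], [533, 361], [436, 333]] [[0.375, 0.287], [0.408, 0.459], [0.581, 0.426], [0.633, 0.401], [0.604, 0.246]]
scene mat [[113, 270], [151, 231], [232, 251], [198, 295]] [[0.508, -0.428], [0.366, -0.409], [0.397, -0.197], [0.541, -0.218]]
side bin [[289, 395], [215, 479], [138, 399], [216, 327], [281, 380]] [[0.358, 0.302], [0.388, 0.464], [0.572, 0.427], [0.538, 0.256], [0.383, 0.286]]
side mat [[430, 168], [398, 204], [378, 211], [338, 190], [383, 148]] [[0.358, -0.407], [0.383, -0.245], [0.416, -0.201], [0.533, -0.221], [0.499, -0.425]][ WARN:0@3.465] global loadsave.cpp:1063 imwrite_ Unsupported depth image for selected encoder is fallbacked to CV_8U.
```

View pics/c1.png

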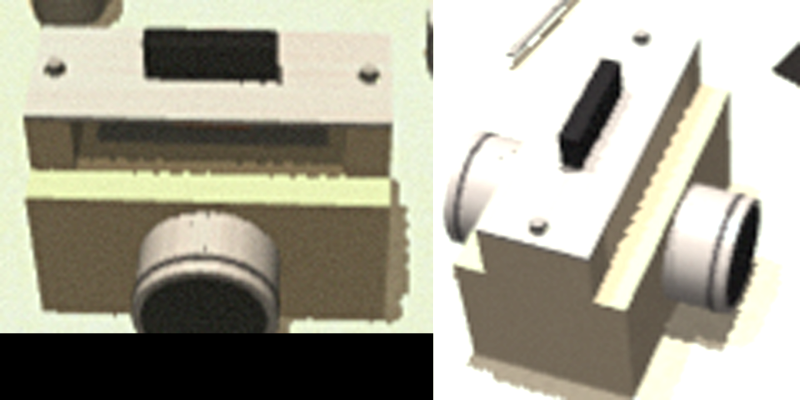

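The plate on the housing carries a black rib (crop 210,55) and two pins (55,67; 370,74), and it is bare aluminium, so it is the cover. The dark collar and an orange hint of the tab show beneath it.

```bash
python3 - <<'E'
from h import *
a=np.load('scene.npy',allow_pickle=True).item();b=np.load('side.npy',allow_pickle=True).item()
S=lambda p:[[235+x/3.3333,245+y/3.3333] for x,y in p]
D=lambda p:[[235+(x-433.3)/3.3333,170+y/3.3333] for x,y in p]
pa=onz(a,S([(55,67),(370,74)]),.137);pb=onz(b,D([(642,38),(539,226)]),.137)
ca=onz(a,S([(40,28),(390,38),(392,120),(25,113)]),.132); cb=onz(b,D([(482,230),(590,257),(701,41)]),.132)
ra=onz(a,S([(144,30),(278,31)]),.158)
for n,p in (('pa',pa),('pb',pb),('ca',ca),('cb',cb),('riba',ra)): print(n,np.round(p[:,:2],4).tolist())
for p in (pa,pb):
    d=p[1]-p[0]; print('mid',p.mean(0).round(4),np.hypot(*d[:2]).round(4),'yaw of y-axis dir',np.degrees(np.arctan2(-d[0],d[1])).round(2))
print(ca.mean(0))
mc=np.array([[.508,-.428],[.366,-.409],[.397,-.197],[.541,-.218]]);print('mat',mc.mean(0))
E
```

```text
pa [[0.5712, -0.0826], [0.544, 0.0802]]
pb [[0.56, -0.0813], [0.5335, 0.0805]]
ca [[0.5372, -0.1025], [0.508, 0.0854], [0.5707, 0.096], [0.6027, -0.0891]]
cb [[0.5635, 0.0949], [0.4985, 0.0831], [0.5283, -0.1008]]
riba [[0.5565, -0.037], [0.5436, 0.0313]]
mid [ 0.5576 -0.0012  0.137 ] 0.1651 yaw of y-axis dir 9.48
mid [ 5.467e-01 -4.000e-04  1.370e-01] 0.164 yaw of y-axis dir 9.32
[ 0.55465693 -0.00253401  0.132     ]
mat [ 0.453 -0.313]
```

```bash
cat >> h.py <<'E'
def plan(p,yaw,wps):
    """print slide/turn from p,yaw through [(pos,yaw),...], one call each"""
    p=np.array(p,float)
    for q,y2 in wps:
        A=R.from_euler('xyz',[180,0,yaw],degrees=True).as_matrix()
        s=A.T@(np.array(q)-p)/.15; t=(yaw-y2+180)%360-180
        print('slide',s.round(3).tolist(),'turn',round(t/90,3)); p=np.array(q,float);yaw=y2
E
python3 - <<'E'
from h import *
s=get_state();p=s['tcp_pos'];y=s['eef_rot'][2];g=np.array([.545,-.001,.24])
w=[(p+(g-p)*f,a) for f,a in ((.2,-129),(.4,-97),(.6,-80.6),(.8,-80.6),(1,-80.6))]
plan(p,y,w)
E
```

```text
slide [-0.687, 0.663, -0.018] turn -0.356
slide [-0.934, 0.197, -0.018] turn -0.356
slide [-0.896, -0.328, -0.018] turn -0.182
slide [-0.767, -0.567, -0.018] turn 0.0
slide [-0.767, -0.567, -0.018] turn 0.0
```

Emit:
{"method": "send_rows", "body": {
  "moves": [
    {"slide": [-0.14,0.13,0],"turn": -0.07,"gripper": 1},
    {"slide": [-0.28,0.27,-0.01],"turn": -0.14,"gripper": 1},
    {"slide": [-0.42,0.4,-0.01],"turn": -0.21,"gripper": 1},
    {"slide": [-0.56,0.54,-0.02],"turn": -0.28,"gripper": 1},
    {"slide": [-0.69,0.66,-0.02],"turn": -0.356,"gripper": 1}
  ]
}}

```text
time_s: 1.72
tcp_pos: [0.2854, -0.5098, 0.2299]
eef_rot: [-180.0, -0.0, -128.7]
contact_force: [-0.5, 0.1, 1.3]
gripper_width: 0.0876
gripper_force: 0.0
```

Emit:
{"method": "send_rows", "body": {
  "moves": [
    {"slide": [-0.19,0.04,0],"turn": -0.07,"gripper": 1},
    {"slide": [-0.37,0.08,-0.01],"turn": -0.14,"gripper": 1},
    {"slide": [-0.56,0.12,-0.01],"turn": -0.21,"gripper": 1},
    {"slide": [-0.75,0.16,-0.02],"turn": -0.28,"gripper": 1},
    {"slide": [-0.93,0.2,-0.02],"turn": -0.356,"gripper": 1}
  ]
}}

```text
time_s: 2.13
tcp_pos: [0.35, -0.3826, 0.233]
eef_rot: [-180.0, -0.0, -96.7]
contact_force: [0.3, 0.4, 0.5]
gripper_width: 0.0877
gripper_force: 0.0
```

Emit:
{"method": "send_rows", "body": {
  "moves": [
    {"slide": [-0.18,-0.06,0],"turn": -0.04,"gripper": 1},
    {"slide": [-0.36,-0.13,-0.01],"turn": -0.08,"gripper": 1},
    {"slide": [-0.54,-0.2,-0.01],"turn": -0.12,"gripper": 1},
    {"slide": [-0.72,-0.26,-0.02],"turn": -0.16,"gripper": 1},
    {"slide": [-0.9,-0.33,-0.02],"turn": -0.182,"gripper": 1}
  ]
}}

```text
time_s: 2.55
tcp_pos: [0.4154, -0.2546, 0.2361]
eef_rot: [-179.9, -0.0, -80.4]
contact_force: [0.9, -0.4, -0.0]
gripper_width: 0.0875
gripper_force: 0.0
```

```bash
python3 - <<'E'
from h import *
s=get_state();p=s['tcp_pos'];y=s['eef_rot'][2];g=np.array([.53,-.001,.24])
print(s['time_s'],p,s['eef_rot'],s['joints'])
w=[(p+(g-p)*f,-80.6) for f in (.5,1)]
plan(p,y,w)
E
```

```text
2.55 [ 0.41538045 -0.25458842  0.23613738] [-1.79945625e+02 -2.46132850e-02 -8.03835851e+01] [-8.31471528e+00  2.16215970e+00 -2.14667151e+01  7.29151223e-03
 -6.63118139e+01  1.79282159e+01]
slide [-0.77, -0.518, -0.013] turn 0.002
slide [-0.772, -0.515, -0.013] turn 0.0
```

Emit:
{"method": "send_rows", "body": {
  "moves": [
    {"slide": [-0.2,-0.13,0],"turn": 0,"gripper": 1},
    {"slide": [-0.4,-0.26,0],"turn": 0,"gripper": 1},
    {"slide": [-0.6,-0.39,0],"turn": 0,"gripper": 1},
    {"slide": [-0.8,-0.52,0],"turn": 0,"gripper": 1},
    {"slide": [-1,-0.65,-0.01],"turn": 0,"gripper": 1}
  ]
}}

```text
time_s: 2.97
tcp_pos: [0.4868, -0.0902, 0.2373]
eef_rot: [-180.0, 0.0, -80.6]
contact_force: [1.1, -0.3, 0.0]
gripper_width: 0.0879
gripper_force: 0.0
```

Emit:
{"method": "send_rows", "body": {
  "moves": [
    {"slide": [-0.2,-0.12,0],"turn": 0,"gripper": 1},
    {"slide": [-0.4,-0.28,0],"turn": 0,"gripper": 1},
    {"slide": [-0.53,-0.38,-0.01],"turn": 0,"gripper": 1},
    {"slide": [-0.54,-0.38,-0.01],"turn": 0,"gripper": 1},
    {"slide": [-0.54,-0.38,-0.01],"turn": 0,"gripper": 1}
  ]
}}

```text
time_s: 3.38
tcp_pos: [0.5299, -0.0014, 0.2384]
eef_rot: [180.0, -0.0, -80.5]
contact_force: [-1.3, -0.8, 0.0]
gripper_width: 0.0871
gripper_force: 0.0
```

```bash
python3 - <<'E'
from h import *
s=get_state();print(s['time_s'],s['tcp_pos'],s['eef_rot'])
r=cap('wrist');np.save('wrist.npy',r,allow_pickle=True);cv2.imwrite('pics/w1.png',r['img'][:,:,::-1]);print(r['origin'],r['attitude'])
print(optics.look_for('wrist','cover'),optics.look_for('wrist','screen_tab'))
E
```

```text
3.3833 [ 0.52994673 -0.00138325  0.23835436] [ 1.79979122e+02 -2.85873245e-03 -8.04594326e+01]
[ 0.54131049 -0.07557858  0.39659739] [ 1.63850939e+02 -3.27248229e-02 -1.70480275e+02]
[{'location': [0.2524, -0.2641, 0.0051], 'p': 0.96}, {'location': [0.5541, -0.0268, 0.1307], 'p': 0.89}] []
```

View pics/w1.png

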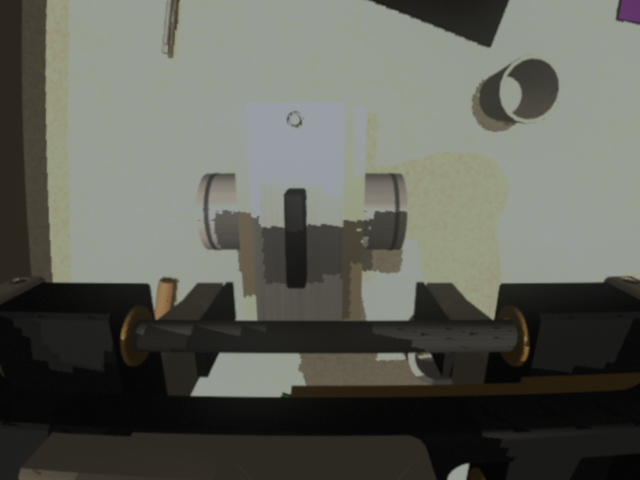

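Wrist view: the rib runs from (295,190) to (296,287), the far pin is at (294,119), and the plate edges are at columns 246 and 345. The image is upright, so the yaw is correct.

```bash
python3 - <<'E'
from h import *
r=np.load('wrist.npy',allow_pickle=True).item()
rib=onz(r,[(295,190),(296,287)],.158);pin=onz(r,[(294,119)],.136);e=onz(r,[(246,150),(345,150)],.132)
print(rib.round(4),pin.round(4),e.round(4))
for rr in (rib,): print(rr.mean(0))
u=np.array([np.cos(np.radians(9.5)),np.sin(np.radians(9.5))]);v=np.array([-u[1],u[0]])
print('from pin',pin[0,:2]+.083*v, 'edges mid along x',(e.mean(0)[:2])@u,'rib',rib.mean(0)[:2]@u,'len',np.linalg.norm(e[1]-e[0]))
y=-80.5;plan([.5299,-.0014,.2384],y,[((.551,-.001,.137),-80.5)])
E
```

```text
[[ 0.5551 -0.0402  0.158 ]
 [ 0.5444  0.0291  0.158 ]] [[ 0.5643 -0.086   0.136 ]] [[ 0.5959 -0.0593  0.132 ]
 [ 0.5252 -0.071   0.132 ]]
[ 0.54977341 -0.0055482   0.158     ]
from pin [ 0.5506217  -0.00413381] edges mid along x 0.5421245239636329 rib 0.5413178822484012 len 0.07164670230573424
slide [0.021, -0.139, 0.676] turn 0.0
```

Emit:
{"method": "send_rows", "body": {
  "moves": [
    {"slide": [0.01,-0.07,0.1],"turn": 0,"gripper": 1},
    {"slide": [0.03,-0.13,0.25],"turn": 0,"gripper": 1},
    {"slide": [0.03,-0.13,0.4],"turn": 0,"gripper": 1},
    {"slide": [0.03,-0.13,0.55],"turn": 0,"gripper": 1},
    {"slide": [0.03,-0.13,0.67],"turn": 0,"gripper": 1}
  ],
  "newtons": 25
}}

```text
time_s: 3.95
tcp_pos: [0.5486, -0.0054, 0.1367]
eef_rot: [180.0, 0.0, -80.7]
contact_force: [0.2, -0.2, 0.2]
gripper_width: 0.0875
gripper_force: 0.0
```

Emit:
{"method": "send_rows", "body": {
  "moves": [
    {"slide": [0,0,0.005],"turn": 0,"gripper": 1},
    {"slide": [0,0,0.005],"turn": 0,"gripper": 0},
    {"slide": [0,0,0.005],"turn": 0,"gripper": 0},
    {"slide": [0,0,0.005],"turn": 0,"gripper": 0},
    {"slide": [0,0,0.005],"turn": 0,"gripper": 0}
  ],
  "newtons": 25
}}

```text
time_s: 4.37
tcp_pos: [0.5503, -0.0039, 0.1388]
eef_rot: [-179.9, 0.0, -80.6]
contact_force: [0.6, 0.0, 0.3]
gripper_width: 0.0667
gripper_force: 0.0
```

Emit:
{"method": "send_rows", "body": {
  "moves": [
    {"slide": [0,0,0],"turn": 0,"gripper": 0},
    {"slide": [0,0,0],"turn": 0,"gripper": 0},
    {"slide": [0,0,0],"turn": 0,"gripper": 0},
    {"slide": [0,0,0],"turn": 0,"gripper": 0},
    {"slide": [0,0,0],"turn": 0,"gripper": 0}
  ]
}}

```text
time_s: 4.78
tcp_pos: [0.5495, -0.0039, 0.1374]
eef_rot: [-180.0, 0.0, -80.6]
contact_force: [0.1, -0.1, 0.9]
gripper_width: 0.033
gripper_force: 0.0
```

Emit:
{"method": "send_rows", "body": {
  "moves": [
    {"slide": [0,0,0],"turn": 0,"gripper": 0},
    {"slide": [0,0,0],"turn": 0,"gripper": 0},
    {"slide": [0,0,0],"turn": 0,"gripper": 0},
    {"slide": [0,0,0],"turn": 0,"gripper": 0},
    {"slide": [0,0,0],"turn": 0,"gripper": 0}
  ]
}}

```text
time_s: 5.2
tcp_pos: [0.5497, -0.0039, 0.1373]
eef_rot: [-180.0, -0.0, -80.6]
contact_force: [1.3, -1.8, -1.5]
gripper_width: 0.0134
gripper_force: 25.0
```

Emit:
{"method": "send_rows", "body": {
  "moves": [
    {"slide": [0,0,-0.03],"turn": 0,"gripper": 0},
    {"slide": [0,0,-0.08],"turn": 0,"gripper": 0},
    {"slide": [0,0,-0.15],"turn": 0,"gripper": 0},
    {"slide": [0,0,-0.25],"turn": 0,"gripper": 0},
    {"slide": [0,0,-0.33],"turn": 0,"gripper": 0}
  ]
}}

```text
time_s: 5.62
tcp_pos: [0.5494, -0.0041, 0.1885]
eef_rot: [180.0, -0.0, -80.6]
contact_force: [0.4, 0.1, -1.3]
gripper_width: 0.0138
gripper_force: 25.0
```

```bash
python3 - <<'E'
from h import *
s=get_state();p=s['tcp_pos'];print(s['time_s'],p,s['eef_rot'],s['gripper_width'],s['gripper_force'])
a=cap('scene');b=cap('side');h=[a['img'][210:350,180:420],b['img'][110:250,200:440]]
o=np.vstack([cv2.resize(i,None,fx=2,fy=2) for i in h]);cv2.imwrite('pics/c2.png',o[:,:,::-1])
y=s['eef_rot'][2];g=np.array([.449,-.313,.19])
plan(p,y,[(p+(g-p)*f,y) for f in (1/3,2/3,1)])
E
```

```text
5.6167 [ 0.54941159 -0.00409984  0.1885336 ] [ 1.79998095e+02 -1.24984705e-02 -8.05827831e+01] 0.013821857969590762 24.999732077121735
slide [0.641, 0.332, -0.003] turn 0.0
slide [0.641, 0.332, -0.003] turn 0.0
slide [0.641, 0.332, -0.003] turn 0.0
```

View pics/c2.png

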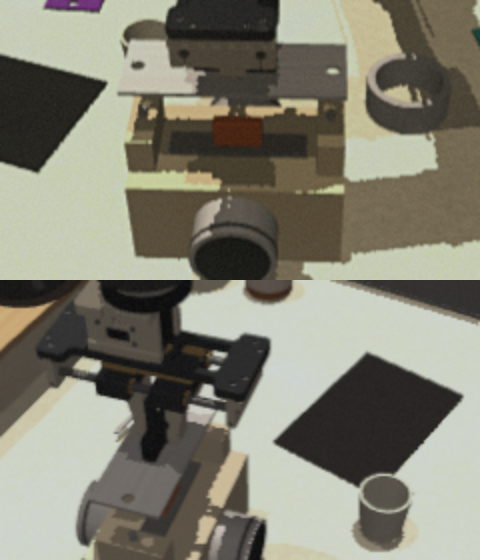

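The cover is clear of the pins and level, and the screen stays in its slot with the orange tab visible at crop (238,130).

Emit:
{"method": "send_rows", "body": {
  "moves": [
    {"slide": [0.08,0.04,0],"turn": 0,"gripper": 0},
    {"slide": [0.2,0.1,0],"turn": 0,"gripper": 0},
    {"slide": [0.36,0.19,0],"turn": 0,"gripper": 0},
    {"slide": [0.52,0.27,0],"turn": 0,"gripper": 0},
    {"slide": [0.68,0.35,0],"turn": 0,"gripper": 0}
  ]
}}

```text
time_s: 6.13
tcp_pos: [0.513, -0.1144, 0.1862]
eef_rot: [179.9, 0.0, -80.6]
contact_force: [0.8, 0.8, -1.9]
gripper_width: 0.0135
gripper_force: 25.0
```

Emit:
{"method": "send_rows", "body": {
  "moves": [
    {"slide": [0.16,0.08,0],"turn": 0,"gripper": 0},
    {"slide": [0.32,0.17,0],"turn": 0,"gripper": 0},
    {"slide": [0.48,0.25,0],"turn": 0,"gripper": 0},
    {"slide": [0.64,0.33,0],"turn": 0,"gripper": 0},
    {"slide": [0.8,0.41,0],"turn": 0,"gripper": 0}
  ]
}}

```text
time_s: 6.55
tcp_pos: [0.4718, -0.2429, 0.1862]
eef_rot: [179.9, 0.0, -80.6]
contact_force: [-0.0, 0.0, -2.1]
gripper_width: 0.0137
gripper_force: 25.0
```

Emit:
{"method": "send_rows", "body": {
  "moves": [
    {"slide": [0.14,0.08,0],"turn": 0,"gripper": 0},
    {"slide": [0.28,0.15,0],"turn": 0,"gripper": 0},
    {"slide": [0.38,0.2,0],"turn": 0,"gripper": 0},
    {"slide": [0.44,0.23,0.05],"turn": 0,"gripper": 0},
    {"slide": [0.45,0.23,0.15],"turn": 0,"gripper": 0}
  ]
}}

```text
time_s: 6.97
tcp_pos: [0.45, -0.3157, 0.1647]
eef_rot: [-179.9, -0.1, -80.7]
contact_force: [0.7, -0.1, -1.9]
gripper_width: 0.0136
gripper_force: 25.0
```

```bash
python3 - <<'E'
from h import *
s=get_state();p=s['tcp_pos'];print(s['time_s'],p,s['eef_rot'],s['gripper_width'],s['gripper_force'])
y=s['eef_rot'][2]
plan(p,y,[((.449,-.313,.045),y),((.449,-.313,.0143),y)])
for c in ('scene','side'):
    cap(c); print([d for d in optics.look_for(c,'mat')][:1],optics.look_for(c,'cover'))
E
```

```text
6.9667 [ 0.45000399 -0.31572207  0.16469487] [-1.79909991e+02 -6.64150113e-02 -8.06875538e+01] 0.013560060893637909 24.9997016787529
slide [-0.019, 0.004, 0.798] turn 0.0
slide [0.0, -0.0, 0.205] turn 0.0
[{'location': [0.4582, -0.3129, 0.0023], 'p': 0.57}] [{'location': [0.2239, 0.2973, 0.0043], 'p': 0.81}, {'location': [0.4635, -0.2929, 0.1568], 'p': 0.73}, {'location': [0.1965, -0.2886, 0.0017], 'p': 0.6}, {'location': [0.7162, -0.2673, 0.0199], 'p': 0.28}, {'location': [0.7141, 0.2368, 0.0178], 'p': 0.18}]
[{'location': [0.4453, -0.3029, 0.0054], 'p': 0.97}] [{'location': [0.2167, 0.2857, 0.0004], 'p': 0.88}, {'location': [0.4422, -0.2771, 0.1565], 'p': 0.85}, {'location': [0.1914, -0.2861, 0.0018], 'p': 0.77}, {'location': [0.4426, -0.3036, 0.0055], 'p': 0.18}]
```

Emit:
{"method": "send_rows", "body": {
  "moves": [
    {"slide": [0,0,0.18],"turn": 0,"gripper": 0},
    {"slide": [0,0,0.38],"turn": 0,"gripper": 0},
    {"slide": [0,0,0.56],"turn": 0,"gripper": 0},
    {"slide": [0,0,0.7],"turn": 0,"gripper": 0},
    {"slide": [0,0,0.76],"turn": 0,"gripper": 0}
  ]
}}

```text
time_s: 7.68
tcp_pos: [0.4494, -0.3129, 0.0482]
eef_rot: [179.9, 0.1, -80.6]
contact_force: [-1.0, 0.3, -2.2]
gripper_width: 0.0137
gripper_force: 25.0
```

Emit:
{"method": "send_rows", "body": {
  "moves": [
    {"slide": [0,0,0.04],"turn": 0,"gripper": 0},
    {"slide": [0,0,0.08],"turn": 0,"gripper": 0},
    {"slide": [0,0,0.12],"turn": 0,"gripper": 0},
    {"slide": [0,0,0.15],"turn": 0,"gripper": 0},
    {"slide": [0,0,0.15],"turn": 0,"gripper": 0}
  ]
}}

```text
time_s: 8.1
tcp_pos: [0.4504, -0.3138, 0.0276]
eef_rot: [180.0, 0.0, -80.6]
contact_force: [-0.3, 0.3, -1.6]
gripper_width: 0.0138
gripper_force: 25.0
```

Now at 0.0265–0.0276; contact is expected near 0.0143.

Emit:
{"method": "send_rows", "body": {
  "moves": [
    {"slide": [0,0,0.03],"turn": 0,"gripper": 0},
    {"slide": [0,0,0.06],"turn": 0,"gripper": 0},
    {"slide": [0,0,0.08],"turn": 0,"gripper": 0},
    {"slide": [0,0,0.08],"turn": 0,"gripper": 0},
    {"slide": [0,0,0.08],"turn": 0,"gripper": 0}
  ]
}}

```text
time_s: 8.52
tcp_pos: [0.4503, -0.3138, 0.0157]
eef_rot: [180.0, 0.0, -80.6]
contact_force: [0.2, 0.5, -1.6]
gripper_width: 0.0137
gripper_force: 25.0
```

Emit:
{"method": "send_rows", "body": {
  "moves": [
    {"slide": [0,0,0.005],"turn": 0,"gripper": 0},
    {"slide": [0,0,0.01],"turn": 0,"gripper": 0},
    {"slide": [0,0,0.015],"turn": 0,"gripper": 0},
    {"slide": [0,0,0.015],"turn": 0,"gripper": 0},
    {"slide": [0,0,0.015],"turn": 0,"gripper": 0}
  ]
}}

```text
time_s: 8.93
tcp_pos: [0.4506, -0.3139, 0.0143]
eef_rot: [-180.0, -0.0, -80.6]
contact_force: [-1.5, 1.2, 4.9]
gripper_width: 0.0137
gripper_force: 25.0
```

Emit:
{"method": "send_rows", "body": {
  "moves": [
    {"slide": [0,0,0],"turn": 0,"gripper": 0.5},
    {"slide": [0,0,0],"turn": 0,"gripper": 0.5},
    {"slide": [0,0,0],"turn": 0,"gripper": 0.5},
    {"slide": [0,0,0],"turn": 0,"gripper": 0.5},
    {"slide": [0,0,0],"turn": 0,"gripper": 0.5}
  ]
}}

```text
time_s: 9.35
tcp_pos: [0.4504, -0.3139, 0.0135]
eef_rot: [-180.0, -0.0, -80.6]
contact_force: [0.7, 0.3, 0.3]
gripper_width: 0.04
gripper_force: 0.0
```

Emit:
{"method": "send_rows", "body": {
  "moves": [
    {"slide": [0,0,-0.05],"turn": 0,"gripper": 0.5},
    {"slide": [0,0,-0.2],"turn": 0,"gripper": 0.5},
    {"slide": [0,0,-0.4],"turn": 0,"gripper": 0.6},
    {"slide": [0,0,-0.65],"turn": 0,"gripper": 0.75},
    {"slide": [0,0,-0.9],"turn": 0,"gripper": 0.75}
  ]
}}

```text
time_s: 9.77
tcp_pos: [0.4497, -0.3137, 0.1502]
eef_rot: [179.9, 0.0, -80.6]
contact_force: [0.9, -0.5, -0.5]
gripper_width: 0.0584
gripper_force: 0.0
```

```bash
python3 - <<'E'
from h import *
s=get_state();p=s['tcp_pos'];print(s['time_s'],p,s['eef_rot'],s['gripper_width'],s['gripper_force'],s['joints'].round(1))
for c in ('scene','side'):
    r=cap(c); print(optics.look_for(c,'cover')); cv2.imwrite(f'pics/{c}3.png',r['img'][:,:,::-1])
y=s['eef_rot'][2];g=np.array([.545,-.004,.24])
plan(p,y,[(p+(g-p)*f+[0,0,.04*(f<1)],a) for f,a in ((.33,-50),(.67,-20),(1,9.4))])
E
```

```text
9.7667 [ 0.44969766 -0.31366083  0.15019206] [ 1.79927966e+02  2.91245627e-02 -8.05844219e+01] 0.05844793040015439 0.0 [-14.4  12.4 -21.5   0.  -56.2  23.8]
[{'location': [0.2239, 0.2976, 0.0022], 'p': 0.93}, {'location': [0.4617, -0.3048, 0.0068], 'p': 0.64}, {'location': [0.1976, -0.2933, 0.0006], 'p': 0.63}]
[{'location': [0.448, -0.2991, 0.0079], 'p': 0.74}, {'location': [0.1965, -0.286, 0.0039], 'p': 0.74}, {'location': [0.2211, 0.2816, 0.0016], 'p': 0.67}]
slide [-0.638, -0.318, -0.464] turn -0.34
slide [-0.399, -0.617, -0.204] turn -0.333
slide [-0.036, -0.712, 0.069] turn -0.327
```

Emit:
{"method": "send_rows", "body": {
  "moves": [
    {"slide": [-0.1,-0.05,-0.1],"turn": -0.07,"gripper": 0.75},
    {"slide": [-0.22,-0.11,-0.2],"turn": -0.14,"gripper": 0.75},
    {"slide": [-0.36,-0.18,-0.3],"turn": -0.21,"gripper": 0.75},
    {"slide": [-0.5,-0.25,-0.4],"turn": -0.28,"gripper": 0.75},
    {"slide": [-0.64,-0.32,-0.46],"turn": -0.34,"gripper": 0.75}
  ]
}}

```text
time_s: 10.38
tcp_pos: [0.482, -0.2104, 0.218]
eef_rot: [180.0, 0.0, -49.7]
contact_force: [0.6, 0.4, 0.7]
gripper_width: 0.0657
gripper_force: 0.0
```

Emit:
{"method": "send_rows", "body": {
  "moves": [
    {"slide": [-0.08,-0.12,-0.05],"turn": -0.07,"gripper": 0.75},
    {"slide": [-0.16,-0.24,-0.1],"turn": -0.14,"gripper": 0.75},
    {"slide": [-0.24,-0.37,-0.15],"turn": -0.21,"gripper": 0.75},
    {"slide": [-0.32,-0.5,-0.2],"turn": -0.28,"gripper": 0.75},
    {"slide": [-0.4,-0.62,-0.2],"turn": -0.333,"gripper": 0.75}
  ]
}}

```text
time_s: 10.8
tcp_pos: [0.515, -0.1044, 0.248]
eef_rot: [180.0, -0.0, -19.7]
contact_force: [1.3, -0.3, -0.3]
gripper_width: 0.0658
gripper_force: 0.0
```

Emit:
{"method": "send_rows", "body": {
  "moves": [
    {"slide": [0,-0.14,0],"turn": -0.07,"gripper": 0.75},
    {"slide": [-0.01,-0.3,0],"turn": -0.14,"gripper": 0.75},
    {"slide": [-0.02,-0.45,0],"turn": -0.21,"gripper": 0.75},
    {"slide": [-0.03,-0.6,0],"turn": -0.28,"gripper": 0.75},
    {"slide": [-0.04,-0.71,0],"turn": -0.327,"gripper": 0.75}
  ]
}}

```text
time_s: 11.22
tcp_pos: [0.5452, -0.0019, 0.2462]
eef_rot: [180.0, 0.1, 9.8]
contact_force: [0.3, -0.3, -0.2]
gripper_width: 0.0654
gripper_force: 0.0
```

```bash
python3 - <<'E'
from h import *
s=get_state();p=s['tcp_pos'];print(s['time_s'],p,s['eef_rot'],s['gripper_width'],s['joints'].round(1))
r=cap('wrist');np.save('wrist.npy',r,allow_pickle=True);cv2.imwrite('pics/w2.png',r['img'][:,:,::-1])
print(optics.look_for('wrist','screen_tab'),r['origin'],r['attitude'])
a=cap('scene');np.save('scene.npy',a,allow_pickle=True);cv2.imwrite('pics/s4.png',cv2.resize(a['img'][220:350,150:400],None,fx=3,fy=3,interpolation=2)[:,:,::-1])
h=cv2.cvtColor(a['img'],cv2.COLOR_RGB2HSV);m=(((h[...,0]<14)&(h[...,1]>140)&(h[...,2]>50)).astype(np.uint8));m[:260]=0;m[330:]=0;m[:,:270]=0;m[:,330:]=0
print(cv2.boundingRect(m), cv2.countNonZero(m))
E
```

```text
11.2167 [ 0.5452202  -0.00194021  0.24620777] [1.79993710e+02 1.44014978e-01 9.78544251e+00] 0.06536478248831372 [ 20.4   7.7 -13.9  -0.  -68.5  79.4]
[{'location': [0.5539, 0.0041, 0.0941], 'p': 0.96}] [0.61858952 0.01086907 0.40429776] [ 1.63674224e+02 -2.90765073e-02 -8.02418021e+01]
(286, 268, 25, 15) 348
```

View pics/w2.png

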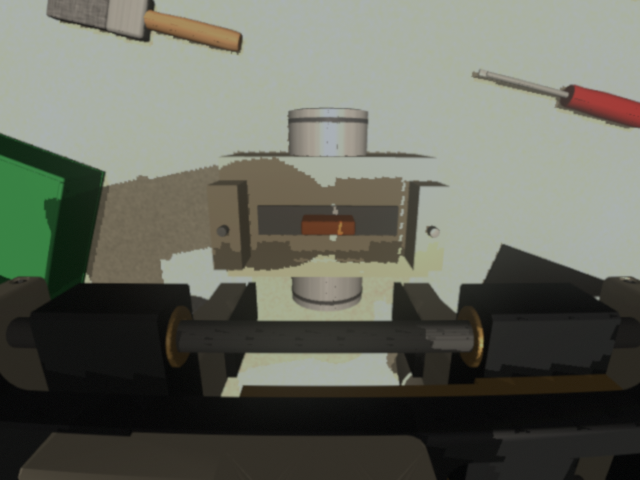

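Wrist view: pins at (223,230) and (433,231), the orange tab midway at columns 302–354 and about row 226. The collar is dark, and the green bin is at left.

```bash
python3 - <<'E'
from h import *
r=np.load('wrist.npy',allow_pickle=True).item()
p=onz(r,[(223,230),(433,231)],.137);t=onz(r,[(302,235),(354,235),(302,222),(354,222),(302,216)],.125)
print(p.round(4),p.mean(0).round(4),np.linalg.norm(p[1]-p[0]));print(t.round(4))
d=p[0]-p[1];print('yaw',np.degrees(np.arctan2(-d[0],d[1])))
q=get_state();pp=q['tcp_pos']
yw=q['eef_rot'][2]
c=p.mean(0);c[2]=.0995
plan(pp,yw,[((c[0],c[1],.15),9.4),(c,9.4)])
E
```

```text
[[ 0.538   0.0768  0.137 ]
 [ 0.5649 -0.0845  0.137 ]] [ 0.5514 -0.0038  0.137 ] 0.16351619816215585
[[ 0.5411  0.0158  0.125 ]
 [ 0.5482 -0.0259  0.125 ]
 [ 0.5518  0.0174  0.125 ]
 [ 0.5588 -0.0238  0.125 ]
 [ 0.5566  0.0182  0.125 ]]
yaw 9.471676277666479
slide [0.041, 0.015, 0.641] turn 0.001
slide [0.0, -0.0, 0.337] turn 0.0
```

Emit:
{"method": "send_rows", "body": {
  "moves": [
    {"slide": [0.02,0.01,0.1],"turn": 0,"gripper": 0.75},
    {"slide": [0.035,0.015,0.25],"turn": 0,"gripper": 0.75},
    {"slide": [0.035,0.015,0.4],"turn": 0,"gripper": 0.75},
    {"slide": [0.035,0.015,0.55],"turn": 0,"gripper": 0.75},
    {"slide": [0.035,0.015,0.64],"turn": 0,"gripper": 0.75}
  ]
}}

```text
time_s: 11.78
tcp_pos: [0.5492, -0.006, 0.1486]
eef_rot: [180.0, 0.2, 9.2]
contact_force: [0.4, 0.6, -0.3]
gripper_width: 0.0656
gripper_force: 0.0
```

Emit:
{"method": "send_rows", "body": {
  "moves": [
    {"slide": [0,0,0.1],"turn": 0,"gripper": 0.75},
    {"slide": [0,0,0.2],"turn": 0,"gripper": 0.75},
    {"slide": [0,0,0.28],"turn": 0,"gripper": 0.75},
    {"slide": [0,0,0.3],"turn": 0,"gripper": 0.75},
    {"slide": [0,0,0.3],"turn": 0,"gripper": 0.75}
  ]
}}

```text
time_s: 12.2
tcp_pos: [0.5499, -0.0057, 0.1053]
eef_rot: [180.0, 0.2, 9.3]
contact_force: [0.2, -0.1, 0.0]
gripper_width: 0.0658
gripper_force: 0.0
```

Emit:
{"method": "send_rows", "body": {
  "moves": [
    {"slide": [0,-0.01,0.02],"turn": 0,"gripper": 0.75},
    {"slide": [0,-0.01,0.035],"turn": 0,"gripper": 0.75},
    {"slide": [0,-0.01,0.035],"turn": 0,"gripper": 0.4},
    {"slide": [0,-0.01,0.035],"turn": 0,"gripper": 0.4},
    {"slide": [0,-0.01,0.035],"turn": 0,"gripper": 0.4}
  ],
  "newtons": 30
}}

```text
time_s: 12.62
tcp_pos: [0.551, -0.0032, 0.1018]
eef_rot: [-180.0, -0.0, 9.4]
contact_force: [0.4, -0.3, 0.2]
gripper_width: 0.0512
gripper_force: 0.0
```

Emit:
{"method": "send_rows", "body": {
  "moves": [
    {"slide": [0,0,0],"turn": 0,"gripper": 0.3},
    {"slide": [0,0,0],"turn": 0,"gripper": 0.3},
    {"slide": [0,0,0],"turn": 0,"gripper": 0.3},
    {"slide": [0,0,0],"turn": 0,"gripper": 0.3},
    {"slide": [0,0,0],"turn": 0,"gripper": 0.3}
  ]
}}

```text
time_s: 13.03
tcp_pos: [0.551, -0.0033, 0.1017]
eef_rot: [180.0, -0.0, 9.4]
contact_force: [-0.8, 0.7, 3.3]
gripper_width: 0.0437
gripper_force: 30.0
```

Emit:
{"method": "send_rows", "body": {
  "moves": [
    {"slide": [0,0,-0.05],"turn": 0,"gripper": 0.3},
    {"slide": [0,0,-0.15],"turn": 0,"gripper": 0.3},
    {"slide": [0,0,-0.25],"turn": 0,"gripper": 0.3},
    {"slide": [0,0,-0.35],"turn": 0,"gripper": 0.3},
    {"slide": [0,0,-0.4],"turn": 0,"gripper": 0.3}
  ]
}}

```text
time_s: 13.45
tcp_pos: [0.5514, -0.0032, 0.1632]
eef_rot: [-180.0, -0.1, 9.4]
contact_force: [0.4, 1.0, -0.7]
gripper_width: 0.0434
gripper_force: 30.0
```

Emit:
{"method": "send_rows", "body": {
  "moves": [
    {"slide": [0,0,-0.15],"turn": 0,"gripper": 0.3},
    {"slide": [0,0,-0.3],"turn": 0,"gripper": 0.3},
    {"slide": [0,0,-0.5],"turn": 0,"gripper": 0.3},
    {"slide": [0,0,-0.65],"turn": 0,"gripper": 0.3},
    {"slide": [0,0,-0.75],"turn": 0,"gripper": 0.3}
  ]
}}

```text
time_s: 13.87
tcp_pos: [0.5513, -0.0033, 0.2764]
eef_rot: [-180.0, -0.1, 9.4]
contact_force: [1.4, 0.3, -1.5]
gripper_width: 0.0437
gripper_force: 30.0
```

```bash
python3 - <<'E'
from h import *
s=get_state();p=s['tcp_pos'];print(s['time_s'],p,s['eef_rot'],s['gripper_width'],s['gripper_force'],s['joints'].round(1))
a=cap('scene');np.save('scene.npy',a,allow_pickle=True);b=cap('side');np.save('side.npy',b,allow_pickle=True)
print([optics.look_for(c,'bin') for c in ('scene','side')])
o=np.hstack([cv2.resize(a['img'][150:390,200:570],(400,260)),cv2.resize(b['img'][60:480,120:400],(390,585))[:585][0:260]]) if 0 else np.hstack([cv2.resize(a['img'][150:400,200:570],(400,270)),np.zeros((270,1,3),np.uint8)])
b2=cv2.resize(b['img'][120:480,110:400],(400,497));o=np.zeros((497,800,3),np.uint8);o[:270,:400]=cv2.resize(a['img'][150:400,200:570],(400,270));o[:,400:]=b2
cv2.imwrite('pics/c5.png',o[:,:,::-1])
E
```

```text
13.8667 [ 0.55129974 -0.00325059  0.27637498] [-1.79992534e+02 -1.40969141e-01  9.41875336e+00] 0.04373729904931234 29.99983012676239 [ 20.    7.1 -10.7   0.  -72.1  79.4]
[[{'location': [0.4634, 0.3574, 0.0247], 'p': 0.93}], [{'location': [0.4819, 0.3572, 0.0059], 'p': 0.64}, {'location': [0.4274, -0.3047, 0.0038], 'p': 0.55}]]
```

View pics/c5.png

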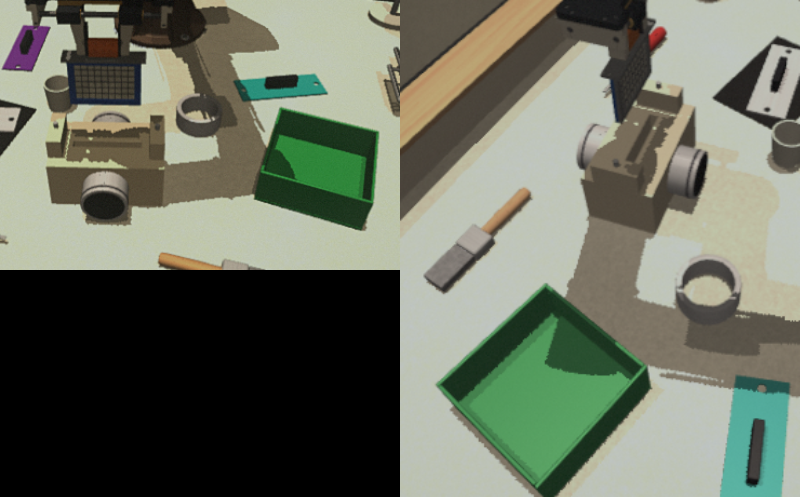

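The screen is drawn out. Its blue frame faces the scene camera at (105,80), which is the side away from the robot, and its grey face is toward the robot. The cover lies on the mat. Bin rim corners in the side crop are (548,286), (649,372), (541,490) and (438,384).

```bash
python3 - <<'E'
from h import *
a=np.load('scene.npy',allow_pickle=True).item();b=np.load('side.npy',allow_pickle=True).item()
B=[[110+(x-400)/1.379,120+y/1.381] for x,y in ((548,286),(649,372),(541,490),(438,384))]
A=[[200+x/1.081,150+y/1.08] for x,y in ((262,167),(281,110),(378,129),(371,197))]
pb=onz(b,B,.07);pa=onz(a,A,.07)
for p in (pa,pb):
    print(p[:,:2].round(3).tolist(),p.mean(0).round(3),[round(float(np.linalg.norm(p[i]-p[i-1])),3) for i in range(4)])
    d=p[2]-p[1];print(np.degrees(np.arctan2(-d[0],d[1])).round(1))
E
```

```text
[[0.535, 0.256], [0.38, 0.289], [0.4, 0.462], [0.568, 0.426]] [0.471 0.358 0.07 ] [0.174, 0.159, 0.174, 0.172]
-6.4
[[0.536, 0.255], [0.361, 0.292], [0.395, 0.462], [0.574, 0.426]] [0.466 0.359 0.07 ] [0.175, 0.179, 0.173, 0.182]
-11.6
```

```bash
python3 - <<'E'
from h import *
s=get_state();p=s['tcp_pos'];g=np.array([.405,.372,.276]);y=9.4
plan(p,y,[(p+(g-p)*f,a) for f,a in ((1/3,2),(2/3,-5),(1,-11.5))]+[((.405,.372,.18),-11.5)])
E
```

```text
slide [-0.183, -0.875, -0.006] turn 0.082
slide [-0.294, -0.845, -0.006] turn 0.078
slide [-0.395, -0.802, -0.006] turn 0.072
slide [0.0, -0.0, 0.64] turn 0.0
```

Emit:
{"method": "send_rows", "body": {
  "moves": [
    {"slide": [-0.02,-0.1,0],"turn": 0.01,"gripper": 0.3},
    {"slide": [-0.06,-0.27,0],"turn": 0.03,"gripper": 0.3},
    {"slide": [-0.1,-0.47,0],"turn": 0.05,"gripper": 0.3},
    {"slide": [-0.14,-0.67,0],"turn": 0.065,"gripper": 0.3},
    {"slide": [-0.18,-0.87,0],"turn": 0.082,"gripper": 0.3}
  ]
}}

```text
time_s: 14.48
tcp_pos: [0.5014, 0.1217, 0.2721]
eef_rot: [179.9, 0.2, 1.9]
contact_force: [1.4, 0.1, -2.0]
gripper_width: 0.0438
gripper_force: 30.0
```

Emit:
{"method": "send_rows", "body": {
  "moves": [
    {"slide": [-0.06,-0.17,0],"turn": 0.015,"gripper": 0.3},
    {"slide": [-0.12,-0.34,0],"turn": 0.03,"gripper": 0.3},
    {"slide": [-0.18,-0.51,0],"turn": 0.045,"gripper": 0.3},
    {"slide": [-0.24,-0.68,0],"turn": 0.06,"gripper": 0.3},
    {"slide": [-0.29,-0.85,0],"turn": 0.078,"gripper": 0.3}
  ]
}}

```text
time_s: 14.9
tcp_pos: [0.4533, 0.2476, 0.2722]
eef_rot: [179.9, 0.1, -5.1]
contact_force: [0.2, -0.0, -1.4]
gripper_width: 0.0437
gripper_force: 30.0
```

Emit:
{"method": "send_rows", "body": {
  "moves": [
    {"slide": [-0.1,-0.2,0],"turn": 0.02,"gripper": 0.3},
    {"slide": [-0.2,-0.4,0],"turn": 0.04,"gripper": 0.3},
    {"slide": [-0.3,-0.6,0],"turn": 0.06,"gripper": 0.3},
    {"slide": [-0.37,-0.75,0],"turn": 0.072,"gripper": 0.3},
    {"slide": [-0.395,-0.8,0],"turn": 0.072,"gripper": 0.3}
  ]
}}

```text
time_s: 15.32
tcp_pos: [0.4046, 0.3739, 0.2717]
eef_rot: [179.9, 0.1, -11.4]
contact_force: [0.9, -0.0, -1.4]
gripper_width: 0.044
gripper_force: 30.0
```

```bash
python3 - <<'E'
from h import *
s=get_state();p=s['tcp_pos'];print(s['time_s'],p,s['eef_rot'],s['gripper_width'],s['gripper_force'],s['joints'].round(1))
a=cap('scene');b=cap('side');w=cap('wrist')
for n,r in (('scene',a),('side',b),('wrist',w)): np.save(n+'.npy',r,allow_pickle=True)
o=np.zeros((480,800,3),np.uint8);o[:240,:320]=a['img'][130:370,320:640];o[240:,:320]=cv2.resize(w['img'],(320,240));o[:,320:]=b['img'][:,60:540]
cv2.imwrite('pics/c6.png',o[:,:,::-1])
E
```

```text
15.3167 [0.40456781 0.37392471 0.27169378] [ 1.79860929e+02  8.21172135e-02 -1.14125158e+01] 0.04395814642120404 30.00020742416382 [ 63.1   7.4 -10.9  -0.  -71.9  15.5]
```

View pics/c6.png

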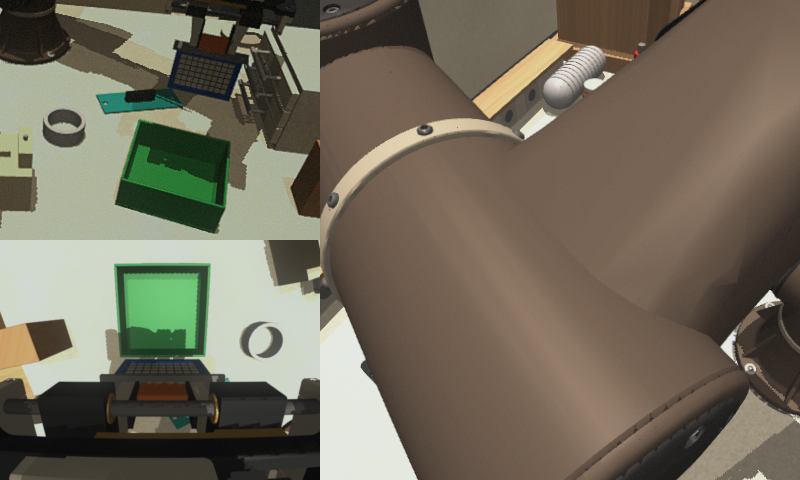

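Wrist view: the bin rim is square to the tool, with full-resolution corners near (230,48), (420,48), (412,230) and (238,230). The blue face and orange tab face away from the robot. I'll check the rim and the drawer box's position.

```bash
python3 - <<'E'
from h import *
w=np.load('wrist.npy',allow_pickle=True).item();a=np.load('scene.npy',allow_pickle=True).item()
p=onz(w,[(230,48),(420,48),(412,230),(238,230)],.07);print(p.round(3).tolist(),p.mean(0))
print([round(float(np.linalg.norm(p[i]-p[i-1])),3) for i in range(4)])
print('drawers',onz(a,[(595,278),(563,250),(570,170)],0).round(3).tolist())
g=w['img'];h=cv2.cvtColor(g,cv2.COLOR_RGB2HSV);m=((h[...,0]>50)&(h[...,0]<75)&(h[...,1]>110)).astype(np.uint8);m[236:]=0
q=cv2.approxPolyDP(cv2.convexHull(max(cv2.findContours(m,0,2)[0],key=cv2.contourArea)),5,True).reshape(-1,2);print(q.tolist(),onz(w,q,.07).round(3).tolist())
E
```

```text
[[0.576, 0.426, 0.07], [0.542, 0.253, 0.07], [0.37, 0.285, 0.07], [0.406, 0.463, 0.07]] [0.47338093 0.35689556 0.07      ]
[0.174, 0.176, 0.174, 0.182]
drawers [[0.325, 0.588, 0.0], [0.241, 0.535, 0.0], [-0.134, 0.62, 0.0]]
[[248, 67], [321, 66], [394, 81], [407, 232], [254, 231]] [[0.556, 0.414, 0.07], [0.543, 0.347, 0.07], [0.517, 0.282, 0.07], [0.369, 0.29, 0.07], [0.402, 0.447, 0.07]]
```

Emit:
{"method": "send_rows", "body": {
  "moves": [
    {"slide": [0,0,0.1],"turn": 0,"gripper": 0.3},
    {"slide": [0,0,0.25],"turn": 0,"gripper": 0.3},
    {"slide": [0,0,0.4],"turn": 0,"gripper": 0.3},
    {"slide": [0,0,0.55],"turn": 0,"gripper": 0.3},
    {"slide": [0,0,0.65],"turn": 0,"gripper": 0.3}
  ]
}}

```text
time_s: 15.88
tcp_pos: [0.406, 0.3691, 0.1738]
eef_rot: [179.8, 0.1, -11.6]
contact_force: [-0.4, 0.9, -3.0]
gripper_width: 0.0439
gripper_force: 30.0
```

Emit:
{"method": "send_rows", "body": {
  "moves": [
    {"slide": [0,0,0.1],"turn": 0,"gripper": 0.3},
    {"slide": [0,0,0.22],"turn": 0,"gripper": 0.3},
    {"slide": [0,0,0.32],"turn": 0,"gripper": 0.3},
    {"slide": [0,0,0.38],"turn": 0,"gripper": 0.3},
    {"slide": [0,0,0.38],"turn": 0,"gripper": 0.3}
  ]
}}

```text
time_s: 16.3
tcp_pos: [0.4058, 0.3693, 0.1171]
eef_rot: [179.8, 0.1, -11.5]
contact_force: [-1.5, 0.0, -1.6]
gripper_width: 0.0436
gripper_force: 30.0
```

Emit:
{"method": "send_rows", "body": {
  "moves": [
    {"slide": [-0.03,0,0],"turn": 0,"gripper": 0.3},
    {"slide": [-0.06,0,0],"turn": 0,"gripper": 0.3},
    {"slide": [-0.09,0,0],"turn": 0,"gripper": 0.3},
    {"slide": [-0.12,0,0],"turn": 0,"gripper": 0.3},
    {"slide": [-0.15,0,0],"turn": 0,"gripper": 0.3}
  ]
}}

```text
time_s: 16.72
tcp_pos: [0.3846, 0.3764, 0.1205]
eef_rot: [-179.9, -0.1, -11.4]
contact_force: [5.8, -1.7, -1.8]
gripper_width: 0.0437
gripper_force: 30.0
```

Emit:
{"method": "send_rows", "body": {
  "moves": [
    {"slide": [-0.03,0,0],"turn": 0,"gripper": 0.3},
    {"slide": [-0.06,0,0],"turn": 0,"gripper": 0.3},
    {"slide": [-0.09,0,0],"turn": 0,"gripper": 0.3},
    {"slide": [-0.12,0,0],"turn": 0,"gripper": 0.3},
    {"slide": [-0.15,0,0],"turn": 0,"gripper": 0.3}
  ]
}}

```text
time_s: 17.13
tcp_pos: [0.3626, 0.381, 0.1203]
eef_rot: [-179.9, -0.1, -11.4]
contact_force: [5.5, -1.4, -2.6]
gripper_width: 0.0437
gripper_force: 30.0
```

Emit:
{"method": "send_rows", "body": {
  "moves": [
    {"slide": [-0.04,0,0],"turn": 0,"gripper": 0.3},
    {"slide": [-0.08,0,0],"turn": 0,"gripper": 0.3},
    {"slide": [-0.12,0,0],"turn": 0,"gripper": 0.3},
    {"slide": [-0.16,0,0],"turn": 0,"gripper": 0.3},
    {"slide": [-0.19,0,0],"turn": 0,"gripper": 0.3}
  ]
}}

```text
time_s: 17.55
tcp_pos: [0.3343, 0.3869, 0.1205]
eef_rot: [-179.9, -0.1, -11.4]
contact_force: [4.5, -0.1, -1.0]
gripper_width: 0.0435
gripper_force: 30.0
```

```bash
python3 - <<'E'
from h import *
s=get_state();p=s['tcp_pos'];print(s['time_s'],p,s['eef_rot'],s['contact_force'],s['gripper_width'],s['gripper_force'],s['joints'].round(1))
a=cap('scene');w=cap('wrist')
o=np.zeros((480,800,3),np.uint8);o[:,:400]=cv2.resize(a['img'][150:390,420:620],(400,480));o[:300,400:]=cv2.resize(w['img'],(400,300))
cv2.imwrite('pics/c7.png',o[:,:,::-1])
E
```

```text
17.55 [0.33433603 0.3869112  0.12045871] [-1.79885403e+02 -7.95720154e-02 -1.14088320e+01] [ 4.51320009 -0.09999114 -1.03950085] 0.04353433352460005 29.995577037334442 [ 71.2  10.8 -28.2   0.1 -50.9   7.3]
```

View pics/c7.png

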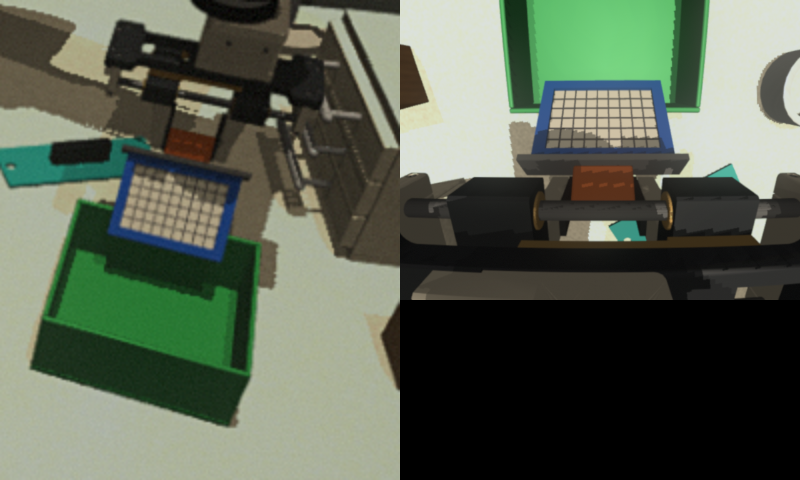

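The tilt worked: the blue face is up, with the foot inside the bin and the tab outside at the upper end. I'll check the angle from the foot edge, full-resolution (234,130)–(421,130), then lift.

Emit:
{"method": "send_rows", "body": {
  "moves": [
    {"slide": [0,0,0],"turn": 0,"gripper": 0.3},
    {"slide": [0,0,-0.05],"turn": 0,"gripper": 0.3},
    {"slide": [0,0,-0.15],"turn": 0,"gripper": 0.3},
    {"slide": [0,0,-0.3],"turn": 0,"gripper": 0.3},
    {"slide": [0,0,-0.42],"turn": 0,"gripper": 0.3}
  ],
  "newtons": 45
}}

```text
time_s: 18.07
tcp_pos: [0.3339, 0.3858, 0.1833]
eef_rot: [179.9, 0.0, -11.5]
contact_force: [-0.2, 0.3, -0.9]
gripper_width: 0.0437
gripper_force: 45.0
```

Emit:
{"method": "send_rows", "body": {
  "moves": [
    {"slide": [0.05,0,-0.08],"turn": 0,"gripper": 0.3},
    {"slide": [0.15,0,-0.16],"turn": 0,"gripper": 0.3},
    {"slide": [0.3,0,-0.22],"turn": 0,"gripper": 0.3},
    {"slide": [0.45,0,-0.27],"turn": 0,"gripper": 0.3},
    {"slide": [0.55,0,-0.29],"turn": 0,"gripper": 0.3}
  ]
}}

```text
time_s: 18.48
tcp_pos: [0.4163, 0.3697, 0.2271]
eef_rot: [-179.9, 0.0, -11.5]
contact_force: [0.0, 0.1, -1.8]
gripper_width: 0.0434
gripper_force: 45.0
```

Emit:
{"method": "send_rows", "body": {
  "moves": [
    {"slide": [0.04,0,0],"turn": 0,"gripper": 0.3},
    {"slide": [0.06,0,0],"turn": 0,"gripper": 0.3},
    {"slide": [0.06,0,0],"turn": 0,"gripper": 0.3},
    {"slide": [0.06,0,0],"turn": 0,"gripper": 0.3},
    {"slide": [0.06,0,0],"turn": 0,"gripper": 0.3}
  ]
}}

```text
time_s: 18.9
tcp_pos: [0.4231, 0.368, 0.2255]
eef_rot: [180.0, 0.0, -11.4]
contact_force: [-0.0, 0.8, -1.7]
gripper_width: 0.0438
gripper_force: 45.0
```

```bash
python3 - <<'E'
from h import *
s=get_state();p=s['tcp_pos'];print(s['time_s'],p,s['eef_rot'],s['contact_force'],s['gripper_width'],s['gripper_force'])
a=cap('scene');w=cap('wrist')
for c in ('scene','wrist'): print(c,[optics.look_for(c,n)[:2] for n in ('screen','screen_mid','screen_tab')])
print(optics.look_for('scene','cover'))
np.save('wrist.npy',w,allow_pickle=True);np.save('scene.npy',a,allow_pickle=True)
h=cv2.cvtColor(w['img'],cv2.COLOR_RGB2HSV);m=((h[...,0]>100)&(h[...,0]<130)&(h[...,1]>120)).astype(np.uint8)
q=cv2.approxPolyDP(cv2.convexHull(max(cv2.findContours(m,0,2)[0],key=cv2.contourArea)),5,True).reshape(-1,2);print(q.tolist())
o=np.zeros((480,800,3),np.uint8);o[:,:400]=cv2.resize(a['img'][120:360,420:620],(400,480));o[:300,400:]=cv2.resize(w['img'],(400,300))
cv2.imwrite('pics/c8.png',o[:,:,::-1])
E
```

```text
18.9 [0.42308072 0.3680031  0.22551751] [ 1.79968509e+02  3.20152450e-02 -1.14417113e+01] [-0.03529788  0.75951971 -1.72871579] 0.043822776457684336 44.99875545501709
scene [[{'location': [0.4669, 0.3626, 0.198], 'p': 0.61}], [{'location': [0.467, 0.3603, 0.1983], 'p': 0.58}], [{'location': [0.4625, 0.3625, 0.1963], 'p': 0.83}]]
wrist [[{'location': [0.4546, 0.3633, 0.2075], 'p': 0.57}], [{'location': [0.4586, 0.3627, 0.2054], 'p': 0.82}], [{'location': [0.4606, 0.3672, 0.2015], 'p': 0.87}]]
[{'location': [0.1917, -0.288, 0.0012], 'p': 0.89}, {'location': [0.4585, -0.3081, 0.0083], 'p': 0.88}, {'location': [0.2286, 0.2796, 0.0014], 'p': 0.62}]
[[435, 237], [218, 212], [233, 132], [414, 131]]
```

View pics/c8.png

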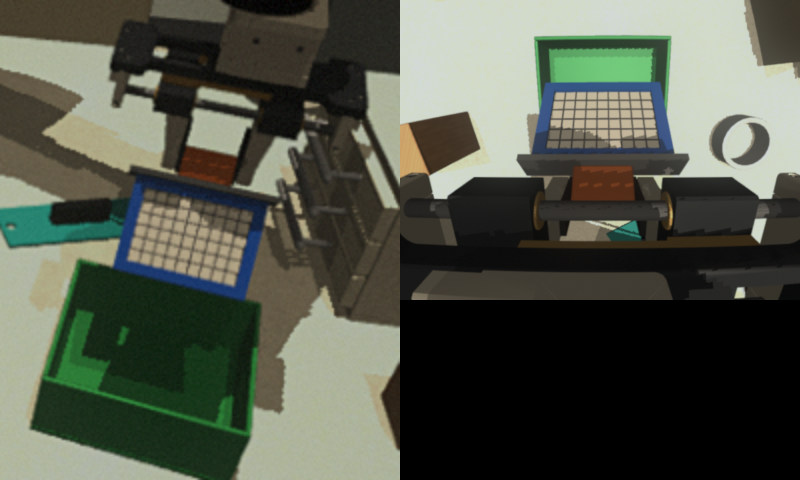

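```bash
python3 - <<'E'
from h import *
from scipy.optimize import least_squares
w=np.load('wrist.npy',allow_pickle=True).item();s=get_state()
px=np.array([(233,132),(414,131)])
A=R.from_euler('xyz',[0,0,-11.5],degrees=True).as_matrix()
def pts(t,th,c): # c = position of screen point s=113.5 ; tilt th
    Ry=R.from_euler('y',-th).as_matrix()
    return (A@(Ry@(np.array([(.005,.055,0),(.005,-.055,0),(0,0,.0425),(0,0,0)])-[0,0,t]).T)).T+c
c=np.array(s['tcp_pos'])+[0,0,.013]
f=lambda x:(proj(w,pts(.1075,x[0],c+A@[0,x[1],0])[:2])-px).ravel()
r=least_squares(f,[.78,0]);q=pts(.1075,r.x[0],c+A@[0,r.x[1],0])
print(np.degrees(r.x[0]),r.x[1],r.fun.round(1),'mid',q[2],'foot',q[3],'off bin',np.hypot(*(q[2][:2]-[.472,.358])))
E
```

```text
43.75027757696465 8.338788259283154e-05 [-2.2  0.1  2.1  1.2] mid [0.46787137 0.35921414 0.19191227] foot [0.49667082 0.35335482 0.16121194] off bin 0.004303456201707608
```

The screen is tilted 43.8°, its mesh middle is 4 mm from the bin centre, its foot is 0.16 m up, and its width is level. The cover is on the mat, so I'm handing the job in.

```bash
python3 -c "
from plant import order
print(order.close_job())"
```

```text
the job is handed in; nothing more can be done
None
```

I handed the job in; no verdict came back. By my last measurements, the cover lies flat and released on the mat. The screen is held in the gripper alone about 4 mm off the bin's centre, tilted about 44° with its blue face and tab end up and its foot about 90 mm above the rim.

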